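# Refit the catch box in the kitchen dispenser

## Task

Put the lidded box back in the bay of the dispenser: slide it between the rails, blue label trailing, under the overhanging head and past the orange catch until it is fully home against the two black stops. A blue sprung pusher tries to throw it out, so keep it pressed hard against the stops until the slow orange catch has come all the way out behind it (two to three seconds), then let go so that the box stays caught. Keep the box upright and leave the jar, the can and the bowl where they stand.

Things in the scene. Friction and masses are not known exactly. Their poses are not given: they have to be found in the camera images.
- box: Loose lidded box, white with grey lid, 160 long (x) x 90 wide (y) x 63 mm high, about 0.4 kg, blue label on its rear end. Origin: centre of its underside; x points to the front, which enters the bay first; z up.
- box_handle (a point): Middle of the orange upright bar handle on the box's lid, 88 mm above the box's underside and 45 mm behind its centre; axes as the box's. The bar is 16 mm thick (x), 60 mm wide (y), from the lid (63 mm) up to 105 mm.
- dock: Fixed dispenser with its bay. Origin on the table, where the box's origin is when fully home; x is the way the box slides in, z up: a box that is home has this frame's pose. A white film marks the bay; the box slides on the table. Two dark steel rails 32 mm high, inner faces at y = +-47 mm (2 mm play a side). Column from x = +90 mm, 150 mm wide, 340 mm tall.
- mouth (a point): Point on the table on the bay's centreline where the straight rails begin, x = -155 mm in the dispenser's frame; axes as the dispenser's. Before it the mouth flares out to 134 mm wide at x = -192 mm.
- head_edge (a point): Middle of the lower front edge of the white overhanging head, 78 mm above the table, x = +35 mm in the dispenser's frame. The head is 110 mm wide, 35 mm thick and reaches from here back to the column; a home box has its front 45 mm below it.
- stops (a point): Midpoint between the two black stops, on the table, x = +80 mm in the dispenser's frame: the box's front face meets them when home. They are 50 mm high.
- pusher (a joint): Blue sprung pusher between the stops, m: 0 = out, 25 mm proud of the stops; 0.025 = flush with them (box fully home). Pushes back with 4 N when out, 9 N when in.
- catch (a joint): Orange sprung catch in the +y rail, m: 0 = all the way out, 14 mm into the bay; 0.016 = fully aside. Strongly damped: the passing box pushes it aside by its ramp (go at 30 mm/s or less; about 10 N) and it takes 2 to 3 s to come out behind the box. Its face then stands 5 mm behind the rear of a box that is fully home.
- catch_tip (a point): Tip of the orange catch's nose at its top, 34 mm high; with the catch out at x = -91, y = +33 mm in the dispenser's frame; moves along the dispenser's y. Its grey housing spans x -141 to -83, y 63 to 108 mm, 44 mm high; an orange tab on top reaches 60 mm.
- jar: Bystander: glass jar with an orange cap, 76 mm diameter, 110 mm high, loose. Origin: centre of its underside.
- can: Bystander: green can, 62 mm diameter, 150 mm high, loose. Origin: centre of its underside.
- bowl: Bystander: steel bowl, 110 mm diameter, 50 mm high, loose. Origin: centre of its underside.
There are look-alikes about, which are no part of the job. Of the things like the box, leave any that is green, purple or yellow; of the rest the larger one is meant.

How it is judged:
By the outcome, as a careful person would: the job done as asked, in the order asked, and still so for the second after the job is handed in, with the robot touching nothing.
It also fails if it takes over 51 s, if anything falls off the work surface, if the arm or the gripper's body presses on something with over 40 N, if the wrist force passes 120 N, or if a joint passes its speed limit or range.

## Robot

A 6-joint arm with a two-finger parallel gripper is mounted at the origin on the work surface. World frame = base frame: x ahead of the robot, y to its left, z up, the work surface at z = 0. Lengths are in m, angles in rad, forces in N, time in s.
With the tool pointing down it reaches from about 0.275 to 0.85 m from the base axis. Payload 5.2 kg.
Tool frame: the origin (TCP) lies midway between the tips of the shut fingers; the grasp point (between the pads) lies 19 mm behind it (manip.grasp_offset is the z of the grasp point in the tool frame, in m); z points along the fingers, y is the direction in which the jaws open and shut (so a half turn about z gives the same grasp; the last joint's range is limited). The gripper opens to 85 mm and grips with 20 to 120 N. Pads are 22 mm wide; open, the fingers measure 114 mm over their backs; the gripper's body (76 mm by 85 mm) begins 54 mm behind the grasp point. The pads swing forward as they close: fully open they stand 13 mm farther back than shut.
Start: joints at [-1.44, 0.259, 1.535, -0, 1.348, -0.203], TCP at [0.18, -0.52, 0.231] pointing down, gripper open.
Joint ranges: [-3.14, 3.14], [-0.91, 2.08], [0.19, 2.58], [-1.22, 4.36], [0.22, 2.71], [-3.12, 3.12]. Speed limits (rad/s): [2.57, 2.57, 3.14, 3.14, 3.14, 3.14].

## Interface

Orientations are given as a rotation vector (axis times angle).
In Python, from station import manip, get_image, camera_info, finder gives the robot as it stands.
- The arm moves only by the tool move_arm, never from a script. Its argument "targets" is a list of rows, each a list of 6 numbers: the shift along the tool's x, y, z in mm, then the turn, a rotation vector about the tool's x, y, z in degrees. A call has 1 to 20 rows; each row is the pose to reach, as a shift and turn from the pose commanded when the call began, along the tool's axes at that moment; what a row does not reach only later rows make up. A row lasts 1/10 s, in which the tool goes at most 50 mm and 8.59 degrees, less where a joint would pass 70% of its speed; a pose out of reach is approached as far as the arm can. A call with a gripper value outside its range is refused whole. "claw" is the opening, from 0 (shut) to 1 (fully open), set as the call begins (left out, the last holds). The fingers move at their own pace and stop on an object; the grip force is fixed at half the most. Time passes only in rows, so rows that repeat a pose let the fingers close. It gives the time, the measured TCP pose, the force and the opening at its end, in the units of the state.
- manip.state(): the state, without advancing time (a new reading comes with each control period).
- get_image(name): name is "scene" or "side" or "wrist"; returns the picture (480x640x3 uint8, red, green, blue); there is no depth.
- camera_info(name): a dict with "fx", "fy", "cx", "cy" (pixels), "distortion" ([k1, k2, p1, p2, k3] as OpenCV has them; the pictures are not rectified), "origin" and "orientation" of the camera in the world. Camera axes: x right, y up, looking along -z (the intrinsics and any distortion apply to the point x, -y, -z); pixel columns grow to the right and rows downward; lengths in m; the calibration is good to about 2 mm. A picture is of the moment at which its call begins: read the wrist's pose just before it. camera_info takes no time and is no camera call; for the wrist camera it gives the pose at the moment of the call.
- manip.close_job(): hands the job in, once; it reports no verdict.
Trained networks look in the newest picture that a camera, given by its name, has taken for a name from the list of things; names that differ only in an ending like _2 or _b are one class to them, and where a whole thing is asked for, a point or a joint stands for the part that bears it (a point fixed in the world has none). Each returns a list of dicts, best first, with "score" (0 to 1); they miss things now and then, are a little off and sometimes report something else, mostly with a low value. They report only what shows in the picture. A call takes as long as a camera call. They do not tell look-alikes from the thing itself.
- finder.cut_out(camera, thing): "mask" (480x640 bool, what is visible of it).
- finder.tip_of(camera, thing): "xyz" ([x, y, z] in m, in world coordinates, good to about 4 mm: a listed point, or the origin of a listed thing).
The state is a dict: "t": time; "qpos": joint angles; "dq": joint speeds; "joint_efforts": joint torques, N m; "position": TCP position; "eef_rot": TCP orientation; "ft_force": force on the tool from outside, world axes, zero at the start; "wrist_torque": the same for the moment, N m; "width": finger opening in m.
Only numpy, scipy, OpenCV 4.12 (cv2) and the standard library are available. Lean on these libraries where they do the work, as an engineer would, in place of code of your own. Each camera call takes 0.05 s, during which the arm holds its last target. There are 200 camera calls.

## Working session

There is one attempt and no reset: what is moved stays moved. The work goes in short steps, Python scripts to look and compute and a tool call to move; the robot and the scene stay as the last step left them, time stands still between calls to the robot, and variables do not carry over. Pictures are saved under pics/ and viewed, about 8 in all and at most 12, crops included, and the job is handed in when it is done.

Besides the shell and the picture viewer there is one more tool, called after "Call:" as name([rows], argument=value, ...), one row to a line, values as JSON. move_arm: Moves the arm, as the interface text tells. Its arguments: {"type":"object","properties":{"targets":{"type":"array"},"claw":{"type":"number"}},"required":["targets"]}

```bash
ls; mkdir -p pics; python3 - <<'E'
from station import manip,get_image,camera_info,finder
import cv2,numpy as np
s=manip.state();print(s['t'],s['position'],s['eef_rot'],s['width'],manip.grasp_offset)
ims=[]
for c in ['scene','side']:
    im=get_image(c);cv2.imwrite(f'pics/{c}0.png',im[:,:,::-1])
    ci=camera_info(c);print(c,ci['origin'])
    for th in ['box','box_handle','dock','mouth','head_edge','stops','catch_tip','jar','can','bowl']:
        r=finder.tip_of(c,th);print(c,th,[(round(d['score'],2),np.round(d['xyz'],3).tolist()) for d in r])
print(manip.state()['t'])
E
```

```text
pics
0.0 [ 0.1801495  -0.51910551  0.23048768] [-3.09616799e+00 -5.21602018e-01 -1.16920545e-04] 0.08578812490172222 -0.0187
scene [1.02341962 0.99177043 0.79932927]
scene box [(0.95, [0.522, 0.503, -0.0]), (0.87, [0.354, 0.069, 0.0]), (0.84, [0.33, 0.272, 0.004]), (0.71, [0.756, -0.154, -0.002]), (0.57, [0.487, 0.274, 0.004])]
scene box_handle [(0.95, [0.373, 0.037, 0.069]), (0.93, [0.742, -0.107, 0.088]), (0.8, [0.482, 0.32, 0.091]), (0.74, [0.358, 0.257, 0.067])]
scene dock [(0.73, [0.525, -0.107, 0.003])]
scene mouth [(0.73, [0.528, 0.05, 0.004])]
scene head_edge [(0.64, [0.525, -0.143, 0.079])]
scene stops [(0.66, [0.525, -0.185, 0.002]), (0.61, [0.525, -0.144, 0.077]), (0.45, [0.558, -0.016, 0.033])]
scene catch_tip [(0.56, [0.56, -0.016, 0.037]), (0.34, [0.523, -0.107, 0.002])]
scene jar [(0.65, [0.736, 0.229, -0.003])]
scene can [(0.63, [0.738, 0.121, -0.002])]
scene bowl [(0.85, [0.734, 0.35, -0.0])]
side [0.0155582  0.75390599 0.70264876]
side box [(0.85, [0.326, 0.276, -0.001]), (0.74, [0.491, 0.272, -0.001]), (0.7, [0.758, -0.153, -0.003]), (0.68, [0.517, 0.503, -0.0]), (0.6, [0.348, 0.066, -0.001])]
side box_handle [(0.87, [0.359, 0.257, 0.065]), (0.79, [0.563, 0.498, 0.088]), (0.64, [0.481, 0.316, 0.09]), (0.55, [0.742, -0.11, 0.088]), (0.17, [0.524, -0.141, 0.078])]
side dock [(0.55, [0.525, -0.106, -0.002])]
side mouth [(0.67, [0.525, 0.047, 0.002])]
side head_edge []
side stops [(0.66, [0.519, -0.184, -0.001])]
side catch_tip [(0.73, [0.559, -0.015, 0.036]), (0.46, [0.52, -0.14, 0.079]), (0.18, [0.493, 0.272, 0.002])]
side jar [(0.81, [0.738, 0.232, 0.002])]
side can []
side bowl [(0.83, [0.731, 0.346, 0.0]), (0.5, [0.524, -0.137, 0.079])]
1.1
```

View both.

View pics/scene0.png

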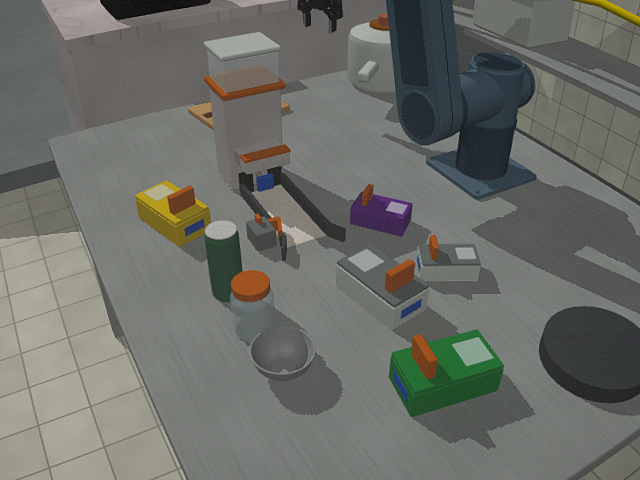

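View pics/side0.png

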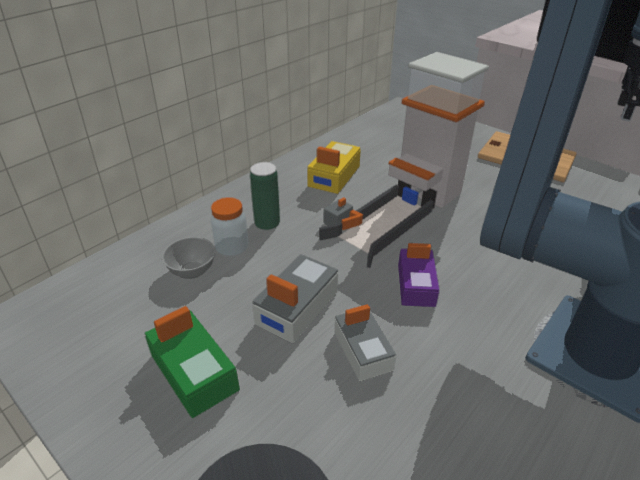

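```bash
cat > h.py <<'E'
from station import manip,get_image,camera_info,finder
import numpy as np,cv2
from scipy.spatial.transform import Rotation as R
def cmd(pos,yaw,ref=None):
    """tool row to reach TCP pos, tool down with tool y at heading yaw (deg); ref=(p,rotvec) commanded pose"""
    s=manip.state(); p,rv=ref or (s['position'],s['eef_rot'])
    A=R.from_rotvec(rv); a=np.radians(yaw); y=np.array([np.cos(a),np.sin(a),0]); z=np.array([0,0,-1.]); x=np.cross(y,z)
    B=R.from_matrix(np.c_[x,y,z])
    return np.round(np.r_[A.inv().apply(np.array(pos)-p)*1000,np.degrees((A.inv()*B).as_rotvec())],1).tolist()
def yaw():
    y=R.from_rotvec(manip.state()['eef_rot']).as_matrix(); return np.degrees(np.arctan2(y[1,1],y[0,1])),y[:,2]
E
python3 - <<'E'
from h import *
print(yaw(),camera_info('wrist'))
print(cmd([.42,0,.36],-85)); print(cmd([.48,.30,.26],-81))
E
```

```text
(np.float64(-70.87492962875068), array([ 1.14963880e-05, -5.74487760e-05, -9.99999998e-01])) {'fx': 383.0180185070756, 'fy': 383.0180185070756, 'cx': 322.0102415790717, 'cy': 233.16487898514802, 'distortion': array([-0.02267075,  0.        ,  0.        ,  0.        ,  0.        ]), 'origin': array([ 0.25041941, -0.49586004,  0.37498962]), 'orientation': array([-0.25847354,  0.18297512, -1.22775305])}
[396.8, -412.4, -128.7, 0.0, 0.0, 14.1]
[551.8, -676.2, -28.7, 0.0, 0.0, 10.1]
```

Call:
move_arm([
  [396.8, -412.4, -128.7, 0, 0, 14.1],
  [396.8, -412.4, -128.7, 0, 0, 14.1],
  [396.8, -412.4, -128.7, 0, 0, 14.1],
  [396.8, -412.4, -128.7, 0, 0, 14.1],
  [396.8, -412.4, -128.7, 0, 0, 14.1],
  [396.8, -412.4, -128.7, 0, 0, 14.1],
  [396.8, -412.4, -128.7, 0, 0, 14.1],
  [396.8, -412.4, -128.7, 0, 0, 14.1],
  [396.8, -412.4, -128.7, 0, 0, 14.1],
  [396.8, -412.4, -128.7, 0, 0, 14.1],
  [396.8, -412.4, -128.7, 0, 0, 14.1],
  [396.8, -412.4, -128.7, 0, 0, 14.1],
  [396.8, -412.4, -128.7, 0, 0, 14.1],
  [396.8, -412.4, -128.7, 0, 0, 14.1],
  [396.8, -412.4, -128.7, 0, 0, 14.1],
], claw=1)

```text
t: 2.6
position: [0.4195, -0.0007, 0.3596]
eef_rot: [3.138, 0.137, -0.001]
ft_force: [-0.0, 0.6, -0.9]
width: 0.0855
```

```bash
python3 - <<'E'
from h import *
s=manip.state();print(s['t'],s['position'],yaw())
im=get_image('wrist');cv2.imwrite('pics/w1.png',im[:,:,::-1])
for th in ['dock','mouth','head_edge','stops','catch_tip','box','box_handle']:
    print(th,[(round(d['score'],2),np.round(d['xyz'],4).tolist()) for d in finder.tip_of('wrist',th)])
print(cmd([.48,.30,.26],-81))
E
```

```text
2.6 [ 0.41954373 -0.00068509  0.35961783] (np.float64(-85.01107385588271), array([-9.13753266e-04, -3.05182054e-04, -9.99999536e-01]))
dock [(0.91, [0.5243, -0.1082, -0.0055])]
mouth [(0.73, [0.5297, 0.0502, 0.0007])]
head_edge [(0.58, [0.5222, -0.144, 0.0733])]
stops [(0.97, [0.5169, -0.1862, 0.0014])]
catch_tip []
box [(0.9, [0.3309, 0.276, 0.0035]), (0.84, [0.3519, 0.068, -0.0034]), (0.57, [0.4926, 0.2752, -0.0002])]
box_handle [(0.89, [0.4828, 0.3165, 0.0939]), (0.8, [0.3562, 0.2572, 0.0667]), (0.65, [0.3705, 0.0362, 0.0656])]
[85.8, -294.2, 100.0, 0.0, 0.0, -4.0]
```

View pics/w1.png

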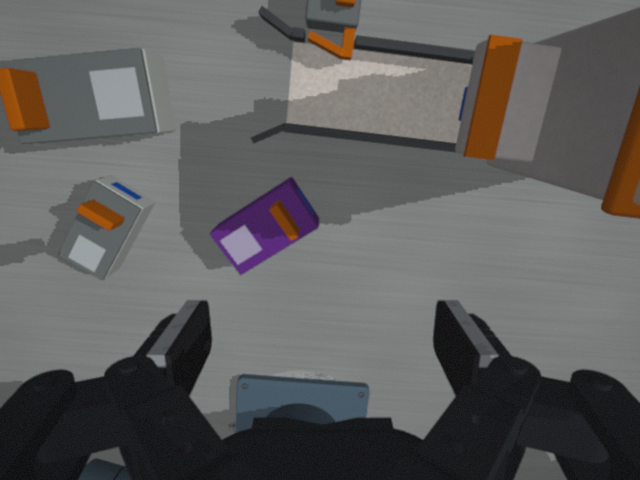

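```bash
cat >> h.py <<'E'
def ortho(im,ci,x0,x1,y0,y1,z,res):
    xs=np.arange(x0,x1,res);ys=np.arange(y0,y1,res);X,Y=np.meshgrid(xs,ys)
    P=np.stack([X,Y,np.full_like(X,z)],-1).reshape(-1,3)
    Rc=R.from_rotvec(ci['orientation']).as_matrix()@np.diag([1,-1,-1])
    pc=(P-ci['origin'])@Rc
    K=np.array([[ci['fx'],0,ci['cx']],[0,ci['fy'],ci['cy']],[0,0,1]])
    uv=cv2.projectPoints(pc.reshape(-1,1,3),np.zeros(3),np.zeros(3),K,ci['distortion'])[0].reshape(X.shape+(2,)).astype(np.float32)
    return cv2.remap(im,uv[...,0],uv[...,1],cv2.INTER_LINEAR)
E
python3 - <<'E'
from h import *
im=cv2.imread('pics/w1.png');ci=camera_info('wrist');print(ci['origin'],R.from_rotvec(ci['orientation']).as_matrix()[:,2])
o=ortho(im,ci,.44,.61,-.17,.10,0,.0005)
cv2.imwrite('pics/o1.png',cv2.resize(o,None,fx=1.1,fy=1.1))
g=o.mean(2)
# film edges per world-y row: film is bright (>90)
for lo in (0,):
  L=[];Rr=[]
  for i in range(0,o.shape[0],20):
    y=-.17+i*.0005; m=np.where(g[i]>115)[0]
    print(round(y,3),len(m),(round(.44+m.min()*.0005,4),round(.44+m.max()*.0005,4)) if len(m) else '')
E
```

```text
[0.4939566  0.00520745 0.50366055] [0.29136958 0.02578135 0.95626308]
-0.17 91 (np.float64(0.547), np.float64(0.6095))
-0.16 228 (np.float64(0.478), np.float64(0.6095))
-0.15 228 (np.float64(0.4785), np.float64(0.6095))
-0.14 228 (np.float64(0.4785), np.float64(0.6095))
-0.13 226 (np.float64(0.479), np.float64(0.6095))
-0.12 227 (np.float64(0.479), np.float64(0.6095))
-0.11 226 (np.float64(0.4795), np.float64(0.6095))
-0.1 226 (np.float64(0.4795), np.float64(0.6095))
-0.09 226 (np.float64(0.4795), np.float64(0.6095))
-0.08 226 (np.float64(0.48), np.float64(0.6095))
-0.07 225 (np.float64(0.48), np.float64(0.6095))
-0.06 224 (np.float64(0.4805), np.float64(0.6095))
-0.05 223 (np.float64(0.481), np.float64(0.6095))
-0.04 224 (np.float64(0.481), np.float64(0.6095))
-0.03 222 (np.float64(0.4815), np.float64(0.6095))
-0.02 163 (np.float64(0.4815), np.float64(0.5625))
-0.01 160 (np.float64(0.482), np.float64(0.5615))
0.0 168 (np.float64(0.4825), np.float64(0.566))
0.01 176 (np.float64(0.4825), np.float64(0.57))
0.02 183 (np.float64(0.483), np.float64(0.574))
0.03 188 (np.float64(0.4825), np.float64(0.576))
0.04 187 (np.float64(0.483), np.float64(0.576))
0.05 92 (np.float64(0.5105), np.float64(0.556))
0.06 101 (np.float64(0.511), np.float64(0.561))
0.07 107 (np.float64(0.5115), np.float64(0.5645))
0.08 109 (np.float64(0.5105), np.float64(0.5645))
0.09 121 (np.float64(0.5075), np.float64(0.6095))
```

View pics/o1.png

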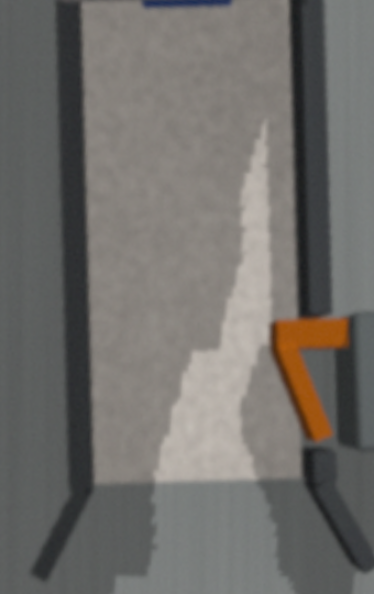

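Call:
move_arm([
  [85.8, -294.2, 100, 0, 0, -4],
  [85.8, -294.2, 100, 0, 0, -4],
  [85.8, -294.2, 100, 0, 0, -4],
  [85.8, -294.2, 100, 0, 0, -4],
  [85.8, -294.2, 100, 0, 0, -4],
  [85.8, -294.2, 100, 0, 0, -4],
  [85.8, -294.2, 100, 0, 0, -4],
  [85.8, -294.2, 100, 0, 0, -4],
  [85.8, -294.2, 100, 0, 0, -4],
  [85.8, -294.2, 100, 0, 0, -4],
])

```text
t: 4.0
position: [0.4799, 0.2996, 0.2606]
eef_rot: [3.132, 0.246, 0.001]
ft_force: [0.5, -1.2, 0.3]
width: 0.0854
```

```bash
python3 - <<'E'
from h import *
s=manip.state();print(s['t'],s['position'],yaw())
ci=camera_info('wrist');im=get_image('wrist')[:,:,::-1].copy();cv2.imwrite('pics/w2.png',im)
for th in ['box','box_handle']:
    print(th,[(round(d['score'],2),np.round(d['xyz'],4).tolist()) for d in finder.tip_of('wrist',th)])
x0,y0=.39,.15;o=ortho(im,ci,x0,.59,y0,.40,.105,.0005)
hsv=cv2.cvtColor(o,cv2.COLOR_BGR2HSV);m=((hsv[...,0]<16)&(hsv[...,1]>130)).astype(np.uint8)
c=max(cv2.findContours(m,0,1)[0],key=cv2.contourArea);r=cv2.minAreaRect(c);print('handle top+side',r[0][0]*.0005+x0,r[0][1]*.0005+y0,np.array(r[1])*.5,r[2])
o2=ortho(im,ci,x0,.59,y0,.40,.063,.0005)
cv2.imwrite('pics/o2.png',np.hstack([o2,o]))
E
```

```text
4.0 [0.47992006 0.29956111 0.26058031] (np.float64(-81.02687989375896), array([ 6.93783080e-04, -2.63438499e-04, -9.99999725e-01]))
box [(0.98, [0.3285, 0.2721, 0.0006]), (0.8, [0.354, 0.0655, -0.0038]), (0.73, [0.5176, 0.5082, 0.0029]), (0.63, [0.4922, 0.2721, 0.0007])]
box_handle [(0.73, [0.3724, 0.036, 0.0658]), (0.72, [0.3604, 0.2575, 0.066]), (0.6, [0.4815, 0.3177, 0.0899]), (0.55, [0.5649, 0.4978, 0.0896])]
handle top+side 0.4863792877197266 0.3179928894042969 [62.74571609 16.60716438] 9.229887008666992
```

View pics/o2.png

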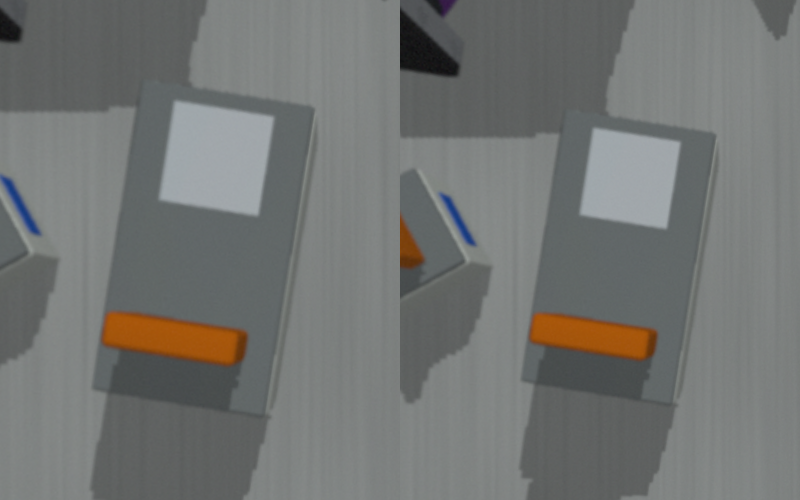

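```bash
python3 -c "
from h import *
print(cmd([.4852,.3183,.13],-80.8),cmd([.4852,.3183,.071],-80.8))"
```

```text
[7.8, -17.7, 130.9, -0.0, -0.1, -0.3] [7.7, -17.7, 189.9, -0.0, -0.1, -0.3]
```

Call:
move_arm([
  [7.8, -17.7, 50, 0, 0, -0.2],
  [7.8, -17.7, 95, 0, 0, -0.2],
  [7.8, -17.7, 125, 0, 0, -0.2],
  [7.8, -17.7, 145, 0, 0, -0.2],
  [7.8, -17.7, 160, 0, 0, -0.2],
  [7.8, -17.7, 175, 0, 0, -0.2],
  [7.8, -17.7, 185, 0, 0, -0.2],
  [7.8, -17.7, 190, 0, 0, -0.2],
  [7.8, -17.7, 190, 0, 0, -0.2],
  [7.8, -17.7, 190, 0, 0, -0.2],
])

```text
t: 5.15
position: [0.4852, 0.3194, 0.0708]
eef_rot: [-3.131, -0.252, -0.002]
ft_force: [0.1, 0.4, -0.3]
width: 0.0852
```

Call:
move_arm([
  [0, 0, 0, 0, 0, 0],
  [0, 0, 0, 0, 0, 0],
  [0, 0, 0, 0, 0, 0],
  [0, 0, 0, 0, 0, 0],
  [0, 0, 0, 0, 0, 0],
  [0, 0, 0, 0, 0, 0],
  [0, 0, 0, 0, 0, 0],
  [0, 0, 0, 0, 0, 0],
  [0, 0, 0, 0, 0, 0],
  [0, 0, 0, 0, 0, 0],
], claw=0)

```text
t: 6.15
position: [0.4848, 0.3193, 0.0702]
eef_rot: [3.131, 0.253, 0.001]
ft_force: [0.2, -1.7, 4.1]
width: 0.0156
```

```bash
python3 -c "
from h import *
print(yaw());print(cmd([.4848,.3193,.085],-80.8),cmd([.5341,.2185,.085],-91.4),cmd([.5341,.2185,.071],-91.4))"
```

```text
(np.float64(-80.76962132968711), array([ 3.44962890e-04, -2.98860904e-06, -9.99999940e-01]))
[0.0, -0.0, -14.8, 0.0, -0.0, 0.0] [32.5, 107.4, -14.7, 0.0, -0.0, 10.6] [32.5, 107.4, -0.7, 0.0, -0.0, 10.6]
```

Call:
move_arm([
  [0, 0, -7, 0, 0, 0],
  [0, 0, -14, 0, 0, 0],
  [2, 6, -14.7, 0, 0, 0.6],
  [5, 17, -14.7, 0, 0, 1.7],
  [9, 30, -14.7, 0, 0, 3],
  [13, 43, -14.7, 0, 0, 4.3],
  [17, 56, -14.7, 0, 0, 5.6],
  [21, 69, -14.7, 0, 0, 6.9],
  [25, 82, -14.7, 0, 0, 8.2],
  [28.5, 94, -14.7, 0, 0, 9.4],
  [31, 102, -14.7, 0, 0, 10.2],
  [32.5, 107.4, -14.7, 0, 0, 10.6],
  [32.5, 107.4, -14.7, 0, 0, 10.6],
  [32.5, 107.4, -14.7, 0, 0, 10.6],
])

```text
t: 7.55
position: [0.5337, 0.2187, 0.0847]
eef_rot: [-3.141, 0.038, 0.0]
ft_force: [-0.5, 0.2, -4.8]
width: 0.0151
```

```bash
python3 - <<'E'
from h import *
s=manip.state();print(s['t'],s['position'],yaw(),s['ft_force'])
ci=camera_info('wrist');im=get_image('wrist')[:,:,::-1].copy();cv2.imwrite('pics/w3.png',im)
o=ortho(im,ci,.44,.64,-.12,.28,.078,.0006);o2=ortho(im,ci,.44,.64,-.12,.28,0,.0006)
cv2.imwrite('pics/o3.png',np.hstack([o,o2])[::1])
E
```

```text
7.55 [0.53372591 0.21870775 0.08467467] (np.float64(-91.3710761075594), array([-3.06804936e-04,  2.69134172e-04, -9.99999917e-01])) [-0.52330506  0.15827506 -4.83864288]
```

View pics/o3.png

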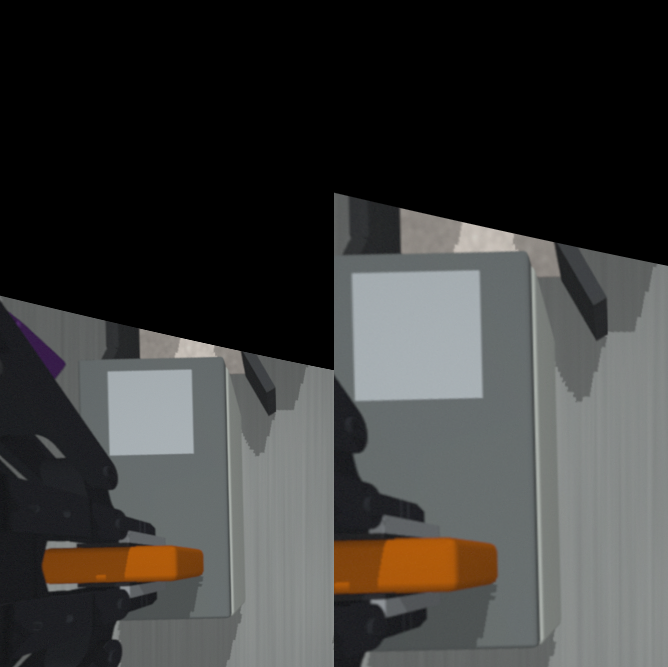

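```bash
python3 - <<'E'
from h import *
im=cv2.imread('pics/w3.png');ci=camera_info('wrist')
def fit(y,x):
    for _ in range(4):
        p=np.polyfit(y,x,1);r=np.abs(np.polyval(p,y)-x);k=r<max(.0006,np.median(r)*2.5);y,x=y[k],x[k]
    return p,len(x),r.max()
r=.00025
# lid right edge at z=.0777
x0,y0=.56,.11;g=cv2.GaussianBlur(ortho(im,ci,x0,.59,y0,.245,.0777,r),(5,5),0).mean(2)
d=np.diff(g,axis=1);i=np.argmax(np.abs(d),1);ys=y0+np.arange(len(i))*r
p,n,e=fit(ys,x0+i*r);print('lid right edge: heading',-90-np.degrees(np.arctan(p[0])),'x at y=.1,.2',np.polyval(p,[.1,.2]),n,e)
# white label left edge / right edge
x0=.5;y0=.11;g=ortho(im,ci,x0,.565,y0,.145,.0777,r).mean(2);g=cv2.GaussianBlur(g,(5,5),0)
d=np.diff(g,axis=1);ys=y0+np.arange(len(g))*r
for nm,i in(('L',np.argmax(d,1)),('R',np.argmin(d,1))):
    p,n,e=fit(ys,x0+i*r);print('label',nm,-90-np.degrees(np.arctan(p[0])),np.polyval(p,.1),n)
# dock film left edge from picture 1 pose
im=cv2.imread('pics/w1.png')
ci['origin']=np.array([0.4939566,0.00520745,0.50366055])
print(manip.state()['t'])
E
```

```text
lid right edge: heading -91.33696686058992 x at y=.1,.2 [0.57489    0.57722387] 540 0.0001462385749680939
label L -91.38116571425424 0.5037364020030175 140
label R -91.39907145511182 0.5544189133191927 140
7.6
```

```bash
python3 - <<'E'
from h import *
im=cv2.imread('pics/w3.png');ci=camera_info('wrist');r=.00025
for y in (.0,.01,.02,.03,.04):
    g=ortho(im,ci,.44,.62,y,y+.001,0,r)[:2].mean((0,2)).round().astype(int)
    print(y,[int(v) for v in g[::4]][:60])
print(camera_info('wrist')['origin'])
cv2.imwrite('pics/c3.png',cv2.resize(im[:,380:],None,fx=2,fy=2)[:600,:])
E
```

```text
0.0 [98, 96, 94, 92, 94, 93, 93, 93, 84, 63, 50, 49, 47, 50, 50, 50, 50, 50, 48, 36, 18, 6, 0, 0, 0, 0, 0, 0, 0, 0, 0, 0, 0, 0, 0, 0, 0, 0, 0, 0, 0, 0, 0, 0, 0, 0, 0, 0, 0, 0, 0, 0, 0, 0, 0, 0, 0, 0, 0, 0]
0.01 [98, 94, 94, 92, 94, 95, 93, 94, 87, 68, 50, 48, 49, 48, 50, 51, 50, 48, 49, 51, 47, 42, 37, 38, 38, 38, 39, 39, 41, 39, 37, 38, 37, 37, 37, 37, 36, 37, 40, 69, 119, 136, 136, 136, 136, 134, 133, 135, 136, 137, 136, 137, 136, 135, 135, 136, 136, 137, 137, 137]
0.02 [98, 97, 95, 94, 94, 94, 94, 96, 92, 74, 52, 49, 51, 50, 50, 50, 50, 50, 51, 50, 49, 42, 37, 39, 40, 39, 41, 40, 38, 39, 38, 38, 38, 38, 38, 38, 40, 39, 38, 58, 112, 136, 138, 139, 139, 140, 138, 137, 135, 137, 139, 140, 139, 138, 137, 135, 134, 136, 137, 139]
0.03 [99, 96, 95, 94, 95, 90, 70, 54, 49, 52, 49, 49, 51, 49, 50, 50, 48, 42, 39, 38, 39, 41, 41, 41, 40, 40, 38, 38, 37, 39, 36, 39, 38, 39, 40, 38, 38, 37, 38, 50, 102, 141, 142, 140, 140, 140, 137, 136, 135, 134, 135, 135, 137, 140, 140, 138, 135, 133, 136, 136]
0.04 [103, 103, 102, 104, 103, 102, 103, 102, 102, 103, 103, 103, 103, 104, 104, 103, 104, 103, 103, 103, 104, 104, 104, 104, 103, 102, 103, 103, 104, 105, 104, 104, 104, 104, 103, 103, 104, 104, 103, 104, 102, 103, 105, 102, 104, 103, 104, 103, 103, 104, 104, 103, 103, 104, 104, 103, 104, 104, 103, 104]
[0.60798868 0.21637529 0.22833974]
```

View pics/w3.png

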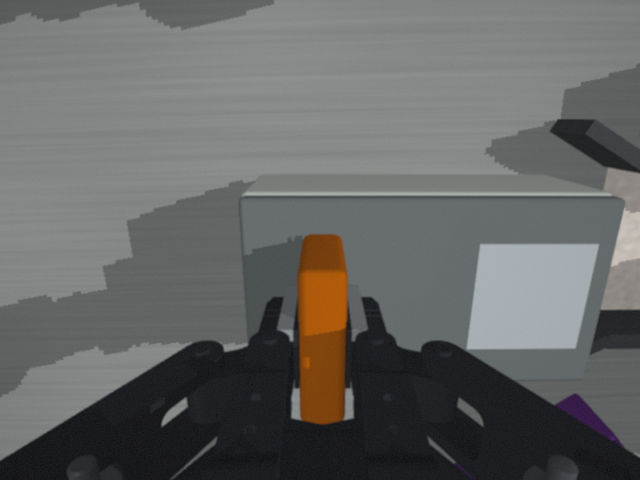

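Call:
move_arm([
  [-0.8, 0, 4, 0, 0, 0],
  [-0.8, 0, 9, 0, 0, 0],
  [-0.8, 0, 12.5, 0, 0, 0],
  [-0.8, 0, 14, 0, 0, 0],
  [-0.8, 0, 14, 0, 0, 0],
  [-0.8, 3, 14, 0, 0, 0],
  [-0.8, 8, 14, 0, 0, 0],
  [-0.8, 13, 14, 0, 0, 0],
  [-0.8, 18, 14, 0, 0, 0],
  [-0.8, 23, 14, 0, 0, 0],
  [-0.8, 28, 14, 0, 0, 0],
  [-0.8, 33, 14, 0, 0, 0],
  [-0.8, 37, 14, 0, 0, 0],
  [-0.8, 40, 14, 0, 0, 0],
  [-0.8, 40, 14, 0, 0, 0],
])

```text
t: 9.1
position: [0.5322, 0.1781, 0.0707]
eef_rot: [3.141, -0.038, -0.0]
ft_force: [0.7, 0.9, -4.5]
width: 0.015
```

```bash
python3 - <<'E'
from h import *
s=manip.state();print(s['t'],s['position'],yaw()[0],s['ft_force'],s['wrist_torque'])
a=get_image('scene')[:,:,::-1];b=get_image('side')[:,:,::-1]
a=cv2.resize(a[170:310,210:410],None,fx=4,fy=4,interpolation=cv2.INTER_CUBIC)[:, :800]
b=cv2.resize(b[160:300,270:470],None,fx=4,fy=4,interpolation=cv2.INTER_CUBIC)
cv2.imwrite('pics/a4.png',a);cv2.imwrite('pics/b4.png',b);
E
```

```text
9.1 [0.53218022 0.17810485 0.07070318] -91.40149077843816 [ 0.69184685  0.89290396 -4.4772402 ] [ 0.17557917 -0.03847173 -0.00562658]
```

View pics/a4.png

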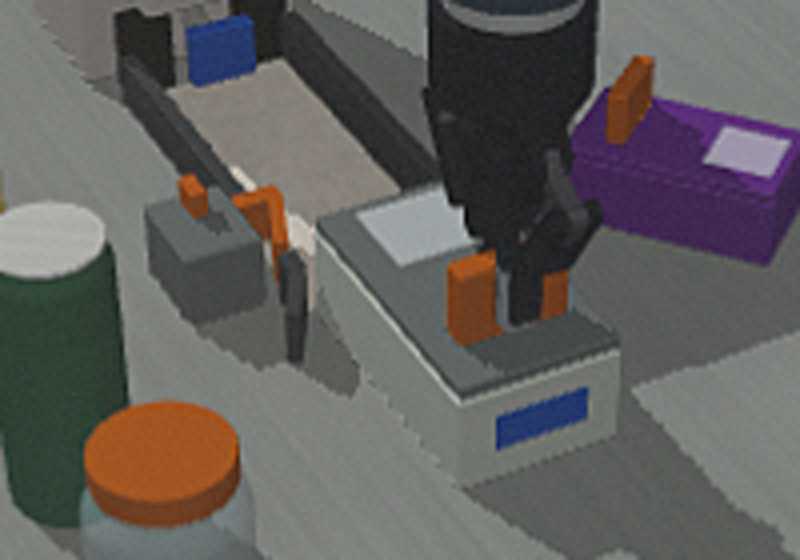

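Call:
move_arm([
  [0, 2.5, 0, 0, 0, 0],
  [0, 5, 0, 0, 0, 0],
  [0, 7.5, 0, 0, 0, 0],
  [0, 10, 0, 0, 0, 0],
  [0, 12.5, 0, 0, 0, 0],
  [0, 15, 0, 0, 0, 0],
  [0, 17.5, 0, 0, 0, 0],
  [0, 20, 0, 0, 0, 0],
  [0, 22.5, 0, 0, 0, 0],
  [0, 25, 0, 0, 0, 0],
])

```text
t: 10.2
position: [0.5315, 0.1533, 0.0707]
eef_rot: [3.141, -0.038, -0.0]
ft_force: [0.2, -0.1, -3.6]
width: 0.0154
```

Call:
move_arm([
  [0, 2.5, 0, 0, 0, 0],
  [0, 5, 0, 0, 0, 0],
  [0, 7.5, 0, 0, 0, 0],
  [0, 10, 0, 0, 0, 0],
  [0, 12.5, 0, 0, 0, 0],
  [0, 15, 0, 0, 0, 0],
  [0, 17.5, 0, 0, 0, 0],
  [0, 20, 0, 0, 0, 0],
  [0, 22.5, 0, 0, 0, 0],
  [0, 25, 0, 0, 0, 0],
  [0, 27.5, 0, 0, 0, 0],
  [0, 30, 0, 0, 0, 0],
  [0, 32.5, 0, 0, 0, 0],
  [0, 35, 0, 0, 0, 0],
  [0, 37.5, 0, 0, 0, 0],
  [0, 40, 0, 0, 0, 0],
])

```text
t: 11.8
position: [0.5296, 0.1166, 0.0712]
eef_rot: [-3.136, 0.039, 0.002]
ft_force: [-4.1, 13.6, 2.2]
width: 0.0148
```

Call:
move_arm([
  [0, 2.5, 0, 0, 0, 0],
  [0, 5, 0, 0, 0, 0],
  [0, 7.5, 0, 0, 0, 0],
  [0, 10, 0, 0, 0, 0],
  [0, 12.5, 0, 0, 0, 0],
  [0, 15, 0, 0, 0, 0],
  [0, 17.5, 0, 0, 0, 0],
  [0, 20, 0, 0, 0, 0],
  [0, 22.5, 0, 0, 0, 0],
  [0, 25, 0, 0, 0, 0],
])

```text
t: 12.8
position: [0.5299, 0.0882, 0.0705]
eef_rot: [3.141, -0.038, -0.001]
ft_force: [-3.9, 2.7, -4.0]
width: 0.0149
```

Call:
move_arm([
  [0, 2.5, 0, 0, 0, 0],
  [0, 5, 0, 0, 0, 0],
  [0, 7.5, 0, 0, 0, 0],
  [0, 10, 0, 0, 0, 0],
  [0, 12.5, 0, 0, 0, 0],
  [0, 15, 0, 0, 0, 0],
  [0, 17.5, 0, 0, 0, 0],
  [0, 20, 0, 0, 0, 0],
  [0, 22.5, 0, 0, 0, 0],
  [0, 25, 0, 0, 0, 0],
  [0, 27.5, 0, 0, 0, 0],
  [0, 30, 0, 0, 0, 0],
  [0, 32.5, 0, 0, 0, 0],
  [0, 35, 0, 0, 0, 0],
  [0, 37.5, 0, 0, 0, 0],
  [0, 40, 0, 0, 0, 0],
  [0, 42.5, 0, 0, 0, 0],
  [0, 45, 0, 0, 0, 0],
  [0, 47.5, 0, 0, 0, 0],
  [0, 50, 0, 0, 0, 0],
])

```text
t: 14.8
position: [0.5288, 0.0383, 0.0707]
eef_rot: [3.141, -0.038, 0.0]
ft_force: [-3.8, 2.1, -4.0]
width: 0.0155
```

Call:
move_arm([
  [0, 2.5, 0, 0, 0, 0],
  [0, 5, 0, 0, 0, 0],
  [0, 7.5, 0, 0, 0, 0],
  [0, 10, 0, 0, 0, 0],
  [0, 12.5, 0, 0, 0, 0],
  [0, 15, 0, 0, 0, 0],
  [0, 17.5, 0, 0, 0, 0],
  [0, 20, 0, 0, 0, 0],
  [0, 22.5, 0, 0, 0, 0],
  [0, 25, 0, 0, 0, 0],
  [0, 27.5, 0, 0, 0, 0],
  [0, 30, 0, 0, 0, 0],
  [0, 32.5, 0, 0, 0, 0],
  [0, 35, 0, 0, 0, 0],
  [0, 37.5, 0, 0, 0, 0],
  [0, 40, 0, 0, 0, 0],
  [0, 42.5, 0, 0, 0, 0],
  [0, 45, 0, 0, 0, 0],
  [0, 47.5, 0, 0, 0, 0],
  [0, 50, 0, 0, 0, 0],
])

```text
t: 16.8
position: [0.5276, -0.0116, 0.0707]
eef_rot: [3.141, -0.038, 0.0]
ft_force: [-2.9, 1.9, -2.9]
width: 0.0152
```

Call:
move_arm([
  [0, 2.5, 0, 0, 0, 0],
  [0, 5, 0, 0, 0, 0],
  [0, 7.5, 0, 0, 0, 0],
  [0, 10, 0, 0, 0, 0],
  [0, 12.5, 0, 0, 0, 0],
  [0, 15, 0, 0, 0, 0],
  [0, 17.5, 0, 0, 0, 0],
  [0, 20, 0, 0, 0, 0],
  [0, 22.5, 0, 0, 0, 0],
  [0, 25, 0, 0, 0, 0],
  [0, 27.5, 0, 0, 0, 0],
  [0, 30, 0, 0, 0, 0],
  [0, 32.5, 0, 0, 0, 0],
  [0, 35, 0, 0, 0, 0],
  [0, 37.5, 0, 0, 0, 0],
  [0, 40, 0, 0, 0, 0],
  [0, 42, 0, 0, 0, 0],
])

```text
t: 18.5
position: [0.5266, -0.052, 0.0709]
eef_rot: [-3.139, 0.038, -0.0]
ft_force: [-3.1, 8.7, -0.9]
width: 0.0153
```

Pusher engaged. Small steps on to the stops.

Call:
move_arm([
  [0, 2, 0, 0, 0, 0],
  [0, 4, 0, 0, 0, 0],
  [0, 6, 0, 0, 0, 0],
  [0, 8, 0, 0, 0, 0],
  [0, 10, 0, 0, 0, 0],
  [0, 12, 0, 0, 0, 0],
])

```text
t: 19.1
position: [0.5267, -0.0614, 0.0713]
eef_rot: [-3.134, 0.041, -0.002]
ft_force: [-1.4, 25.2, 5.1]
width: 0.0154
```

Call:
move_arm([
  [0, 1, 0, 0, 0, 0],
  [0, 2, 0, 0, 0, 0],
  [0, 3, 0, 0, 0, 0],
  [0, 3, 0, 0, 0, 0],
])

```text
t: 19.5
position: [0.5267, -0.0615, 0.0717]
eef_rot: [-3.131, 0.04, -0.002]
ft_force: [-0.0, 30.5, 6.7]
width: 0.0154
```

Call:
move_arm([
  [0, 0, 1, 0, 0, 0],
  [0, 0, 1, 0, 0, 0],
  [0, 0, 1, 0, 0, 0],
  [0, 0, 1, 0, 0, 0],
  [0, 0, 1, 0, 0, 0],
  [0, 0, 1, 0, 0, 0],
  [0, 0, 1, 0, 0, 0],
  [0, 0, 1, 0, 0, 0],
  [0, 0, 1, 0, 0, 0],
  [0, 0, 1, 0, 0, 0],
  [0, 0, 1, 0, 0, 0],
  [0, 0, 1, 0, 0, 0],
  [0, 0, 1, 0, 0, 0],
  [0, 0, 1, 0, 0, 0],
  [0, 0, 1, 0, 0, 0],
  [0, 0, 1, 0, 0, 0],
  [0, 0, 1, 0, 0, 0],
  [0, 0, 1, 0, 0, 0],
  [0, 0, 1, 0, 0, 0],
  [0, 0, 1, 0, 0, 0],
])

```text
t: 21.5
position: [0.5267, -0.0614, 0.0711]
eef_rot: [-3.131, 0.039, -0.002]
ft_force: [-2.4, 32.4, 10.0]
width: 0.0149
```

Call:
move_arm([
  [0, 0, 0, 0, 0, 0],
  [0, 0, 0, 0, 0, 0],
  [0, 0, 0, 0, 0, 0],
  [0, 0, 0, 0, 0, 0],
  [0, 0, 0, 0, 0, 0],
  [0, 0, 0, 0, 0, 0],
  [0, 0, 0, 0, 0, 0],
  [0, 0, 0, 0, 0, 0],
  [0, 0, 0, 0, 0, 0],
  [0, 0, 0, 0, 0, 0],
  [0, 0, 0, 0, 0, 0],
  [0, 0, 0, 0, 0, 0],
  [0, 0, 0, 0, 0, 0],
  [0, 0, 0, 0, 0, 0],
  [0, 0, 0, 0, 0, 0],
])

```text
t: 23.0
position: [0.5267, -0.0614, 0.0711]
eef_rot: [-3.131, 0.039, -0.003]
ft_force: [-1.6, 32.3, 11.7]
width: 0.0152
```

```bash
python3 - <<'E'
from h import *
s=manip.state();print(s['t'],s['position'],yaw(),s['ft_force'])
a=get_image('scene')[:,:,::-1]
for c in('scene','side'):
  if c=='side': b=get_image('side')[:,:,::-1]
  print([(round(d['score'],2),np.round(d['xyz'],4).tolist()) for d in finder.tip_of(c,'catch_tip')])
f=lambda i:cv2.resize(i,(400,400),interpolation=cv2.INTER_CUBIC)
cv2.imwrite('pics/a5.png',np.hstack([f(a[165:265,215:315]),f(b[150:250,320:420])]))
E
```

```text
23.0 [ 0.52668422 -0.06136396  0.07111326] (np.float64(-91.4371650215532), array([ 0.00173324,  0.01023957, -0.99994607])) [-1.63300701 32.29066946 11.73854534]
[(0.76, [0.5588, -0.0141, 0.0303])]
[(0.76, [0.5555, -0.0182, 0.0354])]
```

View pics/a5.png

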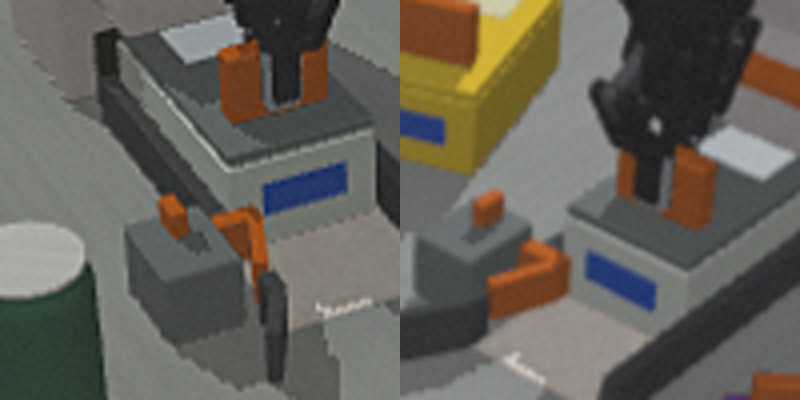

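Call:
move_arm([
  [0, 0, 0, 0, 0, 0],
  [0, 0, 0, 0, 0, 0],
  [0, 0, 0, 0, 0, 0],
  [0, 0, 0, 0, 0, 0],
  [0, 0, 0, 0, 0, 0],
  [0, -1, 0, 0, 0, 0],
  [0, -2, 0, 0, 0, 0],
  [0, -3, 0, 0, 0, 0],
  [0, -4, -0.5, 0, 0, 0],
  [0, -5, -0.5, 0, 0, 0],
  [0, -6, -0.5, 0, 0, 0],
  [0, -6, -0.5, 0, 0, 0],
])

```text
t: 24.4
position: [0.5269, -0.0606, 0.0707]
eef_rot: [-3.139, 0.039, -0.002]
ft_force: [-2.0, 9.4, 0.2]
width: 0.0153
```

Call:
move_arm([
  [0, -1, 0, 0, 0, 0],
  [0, -2, 0, 0, 0, 0],
  [0, -3, 0, 0, 0, 0],
  [0, -4, 0, 0, 0, 0],
  [0, -4.5, 0, 0, 0, 0],
  [0, -4.5, 0, 0, 0, 0],
])

```text
t: 25.0
position: [0.527, -0.0565, 0.0707]
eef_rot: [-3.139, 0.039, -0.002]
ft_force: [-2.4, 7.5, -0.4]
width: 0.0156
```

Call:
move_arm([
  [0, 0, 0, 0, 0, 0],
  [0, 0, 0, 0, 0, 0],
  [0, 0, 0, 0, 0, 0],
  [0, 0, 0, 0, 0, 0],
  [0, 0, 0, 0, 0, 0],
  [0, 0, 0, 0, 0, 0],
  [0, 0, 0, 0, 0, 0],
  [0, 0, 0, 0, 0, 0],
], claw=1)

```text
t: 25.8
position: [0.5265, -0.0579, 0.0702]
eef_rot: [3.141, -0.038, 0.0]
ft_force: [-0.3, 0.2, -1.0]
width: 0.0851
```

Call:
move_arm([
  [0, 0, -5, 0, 0, 0],
  [0, 0, -15, 0, 0, 0],
  [0, 0, -30, 0, 0, 0],
  [0, 0, -55, 0, 0, 0],
  [0, 0, -85, 0, 0, 0],
  [0, 0, -120, 0, 0, 0],
  [0, -20, -150, 0, 0, 0],
  [0, -40, -170, 0, 0, 0],
  [0, -50, -180, 0, 0, 0],
  [0, -50, -180, 0, 0, 0],
  [0, -50, -180, 0, 0, 0],
])

```text
t: 26.9
position: [0.5273, -0.0081, 0.2495]
eef_rot: [3.141, -0.037, -0.002]
ft_force: [-0.6, -0.0, -0.3]
width: 0.0855
```

```bash
python3 - <<'E'
from h import *
s=manip.state();print(s['t'],s['position'],s['ft_force'])
a=get_image('scene')[:,:,::-1]
for c in('scene','side','wrist'):
  if c=='side': b=get_image('side')[:,:,::-1]
  if c=='wrist': w=get_image('wrist')[:,:,::-1]
  for th in('box_handle','box','catch_tip'): print(c,th,[(round(d['score'],2),np.round(d['xyz'],4).tolist()) for d in finder.tip_of(c,th) if abs(d['xyz'][0]-.53)<.04])
f=lambda i:cv2.resize(i,(400,300),interpolation=cv2.INTER_CUBIC)
cv2.imwrite('pics/a6.png',np.vstack([np.hstack([f(a[120:300,170:410]),f(b[120:300,250:490])]),np.hstack([f(w),f(a)])]))
E
```

```text
26.9 [ 0.52725748 -0.00809155  0.24952061] [-0.56188082 -0.00153449 -0.3465897 ]
scene box_handle [(0.71, [0.5254, -0.0539, 0.0906]), (0.59, [0.5637, 0.4981, 0.0905])]
scene box [(0.93, [0.5228, -0.1016, -0.0006]), (0.56, [0.5224, 0.5037, 0.0013])]
scene catch_tip [(0.64, [0.5582, -0.0164, 0.0327])]
side box_handle [(0.97, [0.5247, -0.0562, 0.085]), (0.96, [0.564, 0.4983, 0.0908])]
side box [(0.94, [0.5175, 0.501, -0.0004]), (0.84, [0.5245, -0.1021, 0.0017])]
side catch_tip [(0.83, [0.5589, -0.0175, 0.0346])]
wrist box_handle [(0.94, [0.5258, -0.0572, 0.0945])]
wrist box [(0.88, [0.5278, -0.1023, 0.0009])]
wrist catch_tip [(0.56, [0.5633, -0.0139, 0.0359]), (0.18, [0.5241, -0.1441, 0.0747])]
```

View pics/a6.png

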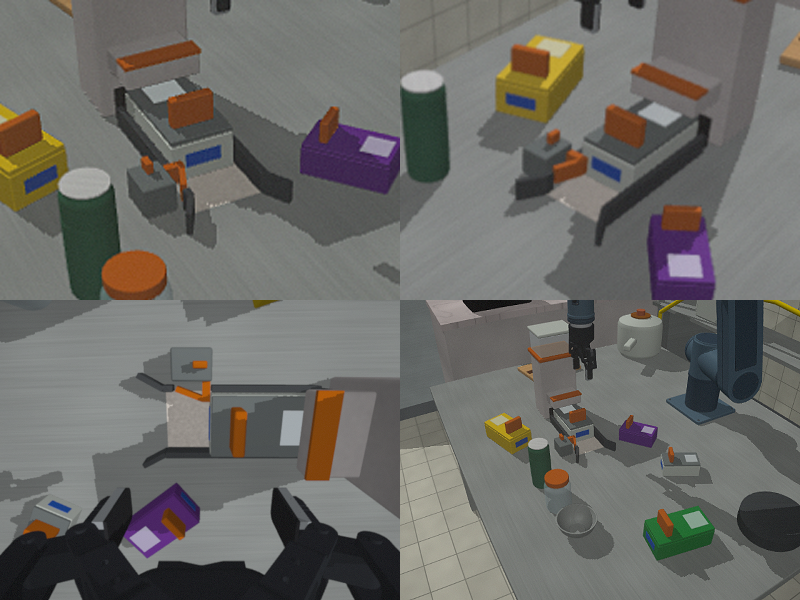

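The box sits caught: the catch is out behind its rear at y ≈ -0.016. The box is upright at y ≈ -0.102, about 5 mm back from home and resting on the catch. The jar, can and bowl have not moved, and the arm is clear.

```bash
python3 -c "
from h import *
print(manip.close_job(),manip.state()['t'])"
```

```text
the job is handed in; nothing more can be done
the job is handed in; nothing more can be done
```

The box is back in the bay and held by the orange catch, and the job was handed in at about 27.5 s. I gripped the larger white box by its handle and slid it in at 25 mm/s, label trailing. I pressed it against the stops with about 30 N for roughly 4 s, until the pictures showed the catch out. Then I eased off, opened the gripper and raised the arm clear.

**Last checks:**
- **Box:** the three cameras put it upright at y ≈ -0.102, about 4–5 mm back from fully home. That matches the catch's 5 mm gap, so it is resting on the catch face.
- **Catch:** its tip reads x ≈ 0.558–0.563, the same as the fully-out position before the job.
- **Bystanders:** the jar, can and bowl look unmoved in the final pictures; I did not re-measure them.
- **Forces:** the highest wrist force I read was about 34 N, and the gripper touches nothing.

**What disagreed:** the wrist camera's sideways readings differed by up to about 3 mm between heights. I corrected the line by 0.8 mm on that basis, and the box entered the rails without any notable side force. While pressed, the tool tilted about 0.6°; this went away when I eased off.

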